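# Wind the music-box movement on the repair bench

### The arm

A 6-joint arm with a two-finger parallel gripper is mounted at the origin on the work surface. World frame = base frame: x ahead of the robot, y to its left, z up, the work surface at z = 0. Lengths are in m, angles in rad, forces in N, time in s.
With the tool pointing down it reaches from about 0.3 to 0.85 m from the base axis. Payload 4.2 kg.
Tool frame: the origin (TCP) lies between the finger pads; the fingertips stand 19 mm ahead of it and the grasp point (between the pads) is the TCP; z points along the fingers, y is the line along which they close (so a half turn about z gives the same grasp; the last joint's range is limited). The gripper opens to 91 mm and grips with 3 to 60 N. Pads are 32 mm wide; open, the fingers measure 118 mm over their backs; the gripper's body (76 mm by 178 mm) begins 60 mm behind the grasp point.
Start: joints at [1.115, 0.32, 1.565, -0, 1.257, -0.02], TCP at [0.243, 0.521, 0.233] pointing down, gripper open.
Joint ranges: [-3.11, 3.11], [-0.84, 2.01], [0.21, 2.61], [-1.34, 4.49], [0.05, 2.63], [-2.56, 2.56]. Speed limits (rad/s): [2.57, 2.57, 3.14, 3.14, 3.14, 3.14].

### API

Orientations are given as a 3x3 rotation matrix whose columns are the frame's x, y, z axes.
In Python, from workcell import * gives the robot as it stands. Calls block until the motion is done:
- goto(position, orientation): joint-space move of the TCP to a pose.
- servo_line(position, orientation=None, velocity=0.15, guard=None): straight line of the TCP; orientation=None keeps the orientation; velocity is the mean speed in m/s. With guard (N) it stops when the force on the tool has changed by that much, and returns True; else False.
- move_joints(angles): joint-space move.
- gripper_to(opening): finger opening in m; the grip force is fixed at half the most; returns when the fingers have stopped.
- dwell(seconds).
- ik(position, orientation): joint angles nearest the present ones, or None.
- read_state(): the state.
- camera(name): name is "side" or "top"; returns a dict with "frame" (480x640x3 uint8, blue, green, red), "fx", "fy", "cx", "cy" (pixels), "world_to_cam" (4x4, takes a point from world to camera coordinates). Camera axes: x right, y down, z forward; pixel columns grow to the right and rows downward; lengths in m; the calibration is good to about 2 mm. A picture is of the moment at which its call begins. There is no depth.
A pose or a line that the arm cannot do raises MotionError and nothing moves.
- finish_job(): hands the job in; it is judged then, once.
Trained networks look in the newest picture that a camera, given by its name, has taken for a name from the list of things; names that differ only in an ending like _2 or _b are one class to them, and where a whole thing is asked for, a point or a joint stands for the part that bears it (a point fixed in the world has none). Each returns a list of dicts, best first, with "conf" (0 to 1); they miss things now and then, are a little off and sometimes report something else, mostly with a low value. They report only what shows in the picture. A call takes as long as a camera call. They do not tell look-alikes from the thing itself.
- regions_of(camera, thing): "mask" (480x640 bool, what is visible of it) and "extent" ([left, top, width, height] in pixels, round what is visible of it).
- spot_point(camera, thing): "location" ([column, row] in pixels: a listed point, or the origin of a listed thing).
The state is a dict: "time": time; "q": joint angles; "dq": joint speeds; "joint_efforts": joint torques, N m; "eef_pos": TCP position; "tcp_rot": TCP orientation; "contact_force": force on the tool from outside, world axes, zero at the start; "moment": the same for the moment, N m; "grip_width": finger opening in m; "gripper_force": force on a finger pad.
Only numpy, scipy, OpenCV 4.12 (cv2) and the standard library are available. Lean on these libraries where they do the work, as an engineer would, in place of code of your own. Each camera call takes 0.05 s, during which the arm holds its last target. There are 200 camera calls.

### The job

Two music-box movements stand on test blocks on the repair bench. Wind up the one with the butterfly key: turn its key clockwise, seen from above, in two or more roughly equal partial turns, letting go of it completely between them, until it is fully wound, with the pointer on its shaft up at the stop post, and then let go. Do not turn the round knob of the other movement.

Things in the scene. Friction and masses are not known exactly. Their poses are not given: they have to be found in the camera images.
- key_grip (a point): Centre of the butterfly key to wind, on its vertical turning axis, 88 mm above the bench. An upright flat steel plate with two rounded wings, 48 long, 9 thick, 32 mm high, on an 11 mm shaft. Axes turn with it: z up; x level along the wings, towards the pointer (dark bar on the shaft, reaching 30 mm from the axis, 48 mm above the bench); y across the flat faces, to be pinched from above.
- wind_key (a joint): Winding of that key, rad: 0 run down, 2.6 fully wound at a firm stop. Grows as the key turns clockwise seen from above; starts between 0 and 0.5. The mainspring resists (0.10 N m at first, 0.14 at the end), but a brake keeps the key where it is let go.
- stop_post (a point): Top centre of the dark stop post of that movement, 7 mm thick, 17 mm high, 26 mm from the key's axis; fully wound, the pointer lies just beside it. The movement is screwed down: wooden block 150 x 86 mm with a pinned steel cylinder, a comb and, under the key, a 62 mm round brass barrel (top 42 mm above the bench). Key apart, the post (59 mm) is its highest part.
- round_knob (a joint): Bystander: turn, in rad, starting at 0, of the upright round knurled steel knob (32 mm across, top 100 mm above the bench) on the other, otherwise alike movement. It turns easily. The two movements may change places.
There are look-alikes about, which are no part of the job. Leave any turquoise look-alike of the part that bears round_knob alone.

How it is judged:
On the way, in this order (a step that is already met when the one before it is completed fails the run):
1. the key is partly wound (joint between 0.75 and 2.1 rad) and let go: the fingers touch nothing (value of joint wind_key between 0.75 and 2.1 rad and contact force between the fingers and anything else below 0.2 N), for 0.1 s.
2. the key is turned on to fully wound (joint above 2.3 rad) (value of joint wind_key above 2.3 rad), for 0.1 s.
At the end, for the whole second after the job is handed in: The butterfly key stands still, wound to within 0.3 rad (17 degrees) of its stop at 2.6 rad, and the other movement's round knob is within 0.3 rad of where it started (value of joint wind_key above 2.3 rad and velocity of joint wind_key between -0.05 and 0.05 rad/s and value of joint round_knob between -0.3 and 0.3 rad); the robot touches nothing.
It fails at once if the round knob of the other movement is turned by more than 0.3 rad (value of joint round_knob above 0.3 rad or value of joint round_knob below -0.3 rad).
It also fails if it takes over 51 s, if anything falls off the work surface, if the arm or the gripper's body presses on something with over 40 N, if the wrist force passes 120 N, or if a joint passes its speed limit or range.

## Working session

There is one attempt and no reset: what is moved stays moved. The work goes in short steps, each a Python script; the robot and the scene stay as the last script left them, time stands still between calls to the robot, and variables do not carry over. Pictures are saved under pics/ and viewed, at most 10 in all, crops included, and the job is handed in when it is done.

```bash
mkdir -p pics; cat > h.py <<'E'
from workcell import *
import numpy as np, cv2
def ray(c,uv):
    T=np.array(c["world_to_cam"]);R=T[:3,:3];t=T[:3,3]
    d=R.T@np.array([(uv[0]-c["cx"])/c["fx"],(uv[1]-c["cy"])/c["fy"],1.0]);return -R.T@t,d
def at_z(c,uv,z):
    o,d=ray(c,uv);return o+d*(z-o[2])/d[2]
def tri(c1,u1,c2,u2):
    o1,d1=ray(c1,u1);o2,d2=ray(c2,u2)
    s=np.linalg.lstsq(np.c_[d1,-d2],o2-o1,rcond=None)[0]
    a,b=o1+d1*s[0],o2+d2*s[1];return (a+b)/2,np.linalg.norm(a-b)
def proj(c,p):
    q=np.array(c["world_to_cam"])@np.r_[p,1];return np.array([c["fx"]*q[0]/q[2]+c["cx"],c["fy"]*q[1]/q[2]+c["cy"]])
E
python3 - <<'E'
from h import *
np.set_printoptions(precision=3,suppress=True)
s=read_state();print(s["time"],s["eef_pos"],s["tcp_rot"])
Z={"key_grip":.088,"stop_post":.059,"round_knob":.1}
C={}
for n in("top","side"):
    c=C[n]=camera(n);cv2.imwrite(f"pics/{n}0.png",c["frame"])
    print(n,ray(c,(320,240)))
    for t in Z:
        for r in spot_point(n,t)[:4]: print(n,t,r["conf"],np.array(r["location"]),at_z(c,r["location"],Z[t]))
    for r in regions_of(n,"key_grip")[:4]:print("reg",r["conf"],r["extent"])
E
```

```text
0.0 [0.243 0.521 0.232] [[-0.907  0.422 -0.001]
 [ 0.422  0.907 -0.002]
 [ 0.    -0.002 -1.   ]]
top (array([0.349, 0.038, 1.11 ]), array([ 0.084, -0.001, -0.997]))
top key_grip 0.55 [452.7 164.3] [ 0.579 -0.201  0.088]
top stop_post 0.95 [462.5 167.3] [ 0.58  -0.227  0.059]Traceback (most recent call last):
  File "<stdin>", line 10, in <module>
ValueError: it knows: key_grip, stop_post
```

```bash
python3 - <<'E'
from h import *
np.set_printoptions(precision=3,suppress=True)
Z={"key_grip":.088,"stop_post":.059}
C={}
for n in("top","side"):
    c=C[n]=camera(n);cv2.imwrite(f"pics/{n}1.png",c["frame"])
    print(n,*ray(c,(320,240)))
    for t in Z:
        for r in spot_point(n,t)[:4]: print(n,t,r["conf"],np.array(r["location"]),at_z(c,r["location"],Z[t]))
    for t in ("key_grip","round_knob"):
      try:
        for r in regions_of(n,t)[:4]:print("reg",t,r["conf"],r["extent"])
      except ValueError as e: print(e)
E
```

```text
top [0.349 0.038 1.11 ] [ 0.084 -0.001 -0.997]
top key_grip 0.68 [457.2 165.9] [ 0.576 -0.21   0.088]
top stop_post 0.73 [460.1 169.7] [ 0.575 -0.222  0.059]
reg key_grip 0.7 [436.9, 156.4, 28.8, 20.2]
reg round_knob 0.82 [167.0, 332.4, 22.0, 19.6]
reg round_knob 0.79 [349.6, 98.5, 17.1, 25.2]
reg round_knob 0.49 [259.7, 206.3, 16.4, 20.4]
side [ 0.039 -0.526  0.749] [ 0.413  0.557 -0.72 ]
side key_grip 0.97 [467.4 270.7] [ 0.574 -0.208  0.088]
side stop_post 0.78 [474.7 289.8] [ 0.577 -0.229  0.059]
reg key_grip 0.76 [456.4, 254.9, 20.0, 31.7]
reg round_knob 0.83 [146.9, 174.5, 19.2, 29.3]
reg round_knob 0.83 [422.7, 178.4, 15.8, 26.5]
reg round_knob 0.65 [289.2, 170.1, 15.8, 29.8]
```

View pics/top0.png

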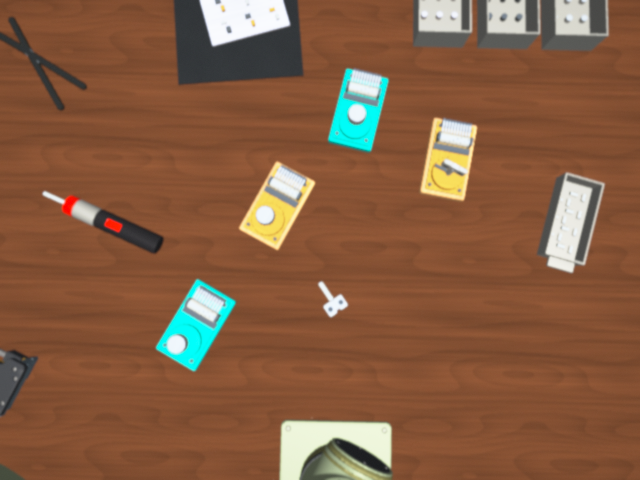

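View pics/side1.png

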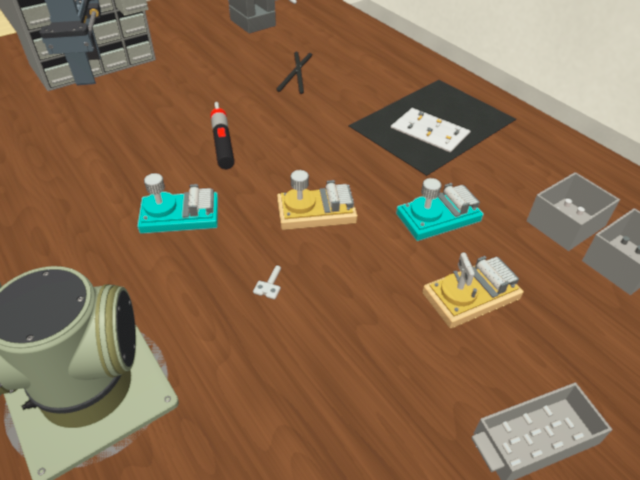

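The top view shows the butterfly movement in the yellow block at about (450,160) and the yellow round-knob one at (275,205). The turquoise look-alikes are at (357,110) and (195,325), and a loose key lies at (333,300). In the side view the key is at (467,270). I'll zoom in to get its angle.

```bash
python3 - <<'E'
import cv2,numpy as np
a=cv2.imread("pics/top0.png")[110:210,400:500];b=cv2.imread("pics/side1.png")[235:335,420:530]
f=lambda x:cv2.resize(x,(400,400*x.shape[0]//x.shape[1]),interpolation=cv2.INTER_CUBIC)
a,b=f(a),f(b);b=cv2.copyMakeBorder(b,0,400-b.shape[0],0,0,cv2.BORDER_CONSTANT)
cv2.imwrite("pics/crop.png",np.hstack([a,b]))
E
```

```text
(no output)
```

View pics/crop.png

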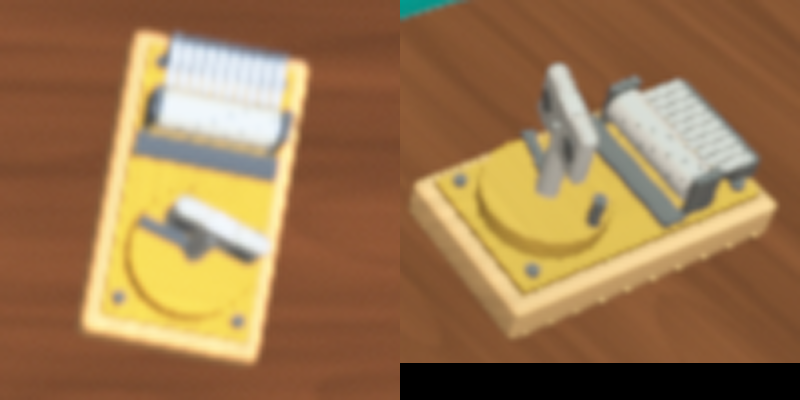

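```bash
python3 - <<'E'
from h import *
np.set_printoptions(precision=4,suppress=True)
c=camera("top");s=camera("side")
t=lambda x,y:(400+x/4,110+y/4); d=lambda x,y:(420+(x-400)/3.636,235+y/3.636)
# top-face ends of plate (z=.104)
a=at_z(c,t(175,207),.104);b=at_z(c,t(266,245),.104);print("top ends",a,b,(a+b)/2,np.degrees(np.arctan2(*(a-b)[1::-1])),np.linalg.norm(a-b))
a2=at_z(s,d(555,68),.104);b2=at_z(s,d(590,140),.104);print("side ends",a2,b2,(a2+b2)/2,np.degrees(np.arctan2(*(a2-b2)[1::-1])),np.linalg.norm(a2-b2))
p1=at_z(c,t(140,222),.048);p2=at_z(s,d(528,135),.048);print("ptr tip",p1,p2)
print("post side",at_z(s,d(598,197),.059))
for n,k,z in(("top",c,.088),("side",s,.088)):
  L=[]
  for i in range(5):
    camera(n);r=[x for x in spot_point(n,"key_grip") if x["conf"]>.4]
    if r:L.append(at_z(k,r[0]["location"],z))
    q=[x for x in spot_point(n,"stop_post") if x["conf"]>.4]
    if q:print(n,"post",at_z(k,q[0]["location"],.059))
  print(n,"key",np.array(L),np.median(L,axis=0))
camera("top")
# barrel centre from block symmetric: corners of block top z unknown
R=lambda th:np.array([[np.cos(th),np.sin(th),0],[np.sin(th),-np.cos(th),0],[0,0,-1.]])
for deg in range(-180,180,30):
  j=ik((.575,-.207,.2),R(np.radians(deg)));print(deg,j)
print(read_state()["time"])
E
```

```text
top ends [ 0.5795 -0.1816  0.104 ] [ 0.5632 -0.2224  0.104 ] [ 0.5713 -0.202   0.104 ] 68.20074219570802 0.043958543236886756
side ends [ 0.5816 -0.1855  0.104 ] [ 0.5629 -0.2239  0.104 ] [ 0.5722 -0.2047  0.104 ] 64.14500402018601 0.042721909302972705
ptr tip [ 0.5847 -0.1772  0.048 ] [ 0.5867 -0.1786  0.048 ]
post side [ 0.5773 -0.2283  0.059 ]
top post [ 0.5777 -0.2256  0.059 ]
top post [ 0.5772 -0.2282  0.059 ]
top post [ 0.5768 -0.2277  0.059 ]
top post [ 0.5809 -0.2305  0.059 ]
top post [ 0.5795 -0.2282  0.059 ]
top key [[ 0.5773 -0.207   0.088 ]
 [ 0.5741 -0.2054  0.088 ]
 [ 0.5732 -0.2003  0.088 ]
 [ 0.5696 -0.2202  0.088 ]
 [ 0.5739 -0.2059  0.088 ]] [ 0.5739 -0.2059  0.088 ]
side post [ 0.5752 -0.2271  0.059 ]
side post [ 0.5745 -0.2253  0.059 ]
side post [ 0.5754 -0.2308  0.059 ]
side post [ 0.5801 -0.2298  0.059 ]
side key [[ 0.5752 -0.2023  0.088 ]
 [ 0.5667 -0.2051  0.088 ]
 [ 0.5671 -0.2097  0.088 ]
 [ 0.5723 -0.2074  0.088 ]] [ 0.5697 -0.2062  0.088 ]
-180 [-0.3644  0.3975  1.5302 -0.      1.2139 -1.9352]
-150 [-0.3644  0.3975  1.5302 -0.      1.2139 -2.4588]
-120 None
-90 None
-60 [-0.3644  0.3975  1.5302 -0.      1.2139  2.2536]
-30 [-0.3644  0.3975  1.5302 -0.      1.2139  1.73  ]
0 [-0.3644  0.3975  1.5302 -0.      1.2139  1.2064]
30 [-0.3644  0.3975  1.5302 -0.      1.2139  0.6828]
60 [-0.3644  0.3975  1.5302 -0.      1.2139  0.1592]
90 [-0.3644  0.3975  1.5302 -0.      1.2139 -0.3644]
120 [-0.3644  0.3975  1.5302 -0.      1.2139 -0.888 ]
150 [-0.3644  0.3975  1.5302 -0.      1.2139 -1.4116]
2.3
```

```bash
cat >> h.py <<'E'
R=lambda th:np.array([[np.cos(th),np.sin(th),0],[np.sin(th),-np.cos(th),0],[0,0,-1.]])
def show(m):
    s=read_state();print(m,"t%.2f"%s["time"],"p",np.round(s["eef_pos"],4),"F",np.round(s["contact_force"],1),"M",np.round(s["moment"],2),"w%.4f gf%.1f q6 %.3f"%(s["grip_width"],s["gripper_force"],s["q"][5]));return s
E
python3 - <<'E'
from h import *
p=np.array([.572,-.2045,.0]);th=np.radians(66.5)
goto(p+[0,0,.19],R(th))
print(servo_line(p+[0,0,.089],guard=8));show("down")
gripper_to(0.0);s=show("closed")
E
```

```text
False
down t5.93 p [ 0.5727 -0.2046  0.0898] F [ 0.1  0.5 -0.1] M [-0.06  0.11  0.04] w0.0910 gf0.0 q6 0.048
closed t7.14 p [ 0.5729 -0.2049  0.0891] F [ 3.9 -1.8 -2. ] M [-0.4  -0.49 -0.12] w0.0100 gf30.0 q6 0.048
```

```bash
python3 - <<'E'
from h import *
p=np.array(read_state()["eef_pos"]);p[:]=[.572,-.2045,.089]
for d in (.3,.6,.9,1.1):
    goto(p,R(np.radians(66.5)-d));show(d)
gripper_to(.091);dwell(.3);show("open")
servo_line(p+[0,0,.1],velocity=.1)
c=camera("side");cv2.imwrite("pics/s2.png",cv2.resize(c["frame"][180:340,390:550],(600,600),interpolation=cv2.INTER_CUBIC));show("up")
E
```

```text
0.3 t7.53 p [ 0.5723 -0.2045  0.089 ] F [ 2.2 -0.8 -2.9] M [-0.23 -0.35 -0.12] w0.0096 gf30.0 q6 0.345
0.6 t7.92 p [ 0.5718 -0.2039  0.089 ] F [ 1.6  1.1 -0.3] M [ 0.25 -0.09 -0.02] w0.0101 gf30.0 q6 0.644
0.9 t8.32 p [ 0.5715 -0.2033  0.089 ] F [0.9 6.3 0.9] M [ 0.92  0.08 -0.  ] w0.0101 gf30.0 q6 0.943
1.1 t8.62 p [ 0.5714 -0.2028  0.089 ] F [0.1 7.4 2.2] M [ 1.06  0.12 -0.09] w0.0099 gf30.0 q6 1.143
open t10.20 p [ 0.572  -0.2045  0.089 ] F [-0.3 -0.1  0.8] M [-0.01  0.13  0.01] w0.0911 gf0.0 q6 1.148
up t11.40 p [ 0.5716 -0.2043  0.1881] F [-0.4 -0.5 -0.1] M [-0.09  0.16 -0.03] w0.0911 gf0.0 q6 1.148
```

View pics/s2.png

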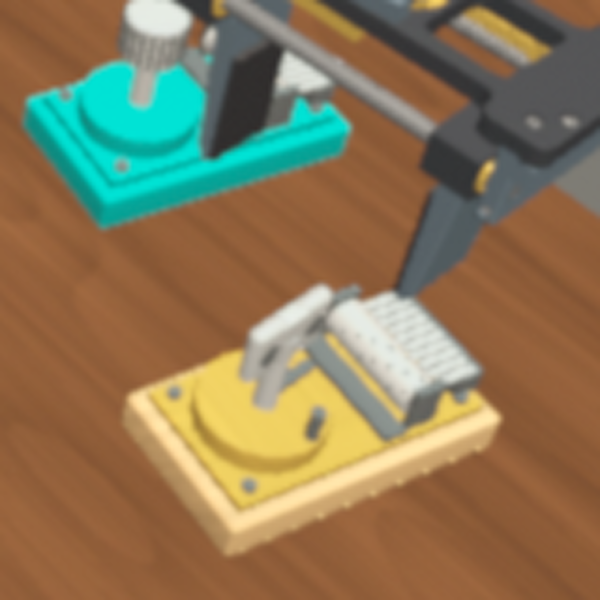

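The pointer and key now lie pointing away, along the block, at crop (355,292). The post at (315,423) is still about 65–70° clockwise, and the hand is clear. Next I'll regrip with the tool flipped by half a turn, at a corrected axis position, and turn on to the stop.

```bash
python3 - <<'E'
from h import *
c=camera("side");f=lambda x,y:at_z(c,(390+x*.26667,180+y*.26667),.104)
a,b=f(250,335),f(325,290);print(a,b,(a+b)/2,np.degrees(np.arctan2(*(b-a)[1::-1])))
p=np.array([.5737,-.203,0]);th=np.radians(66.5)-1.1+np.pi
goto(p+[0,0,.189],R(th))
print(servo_line(p+[0,0,.089],guard=8,velocity=.1));show("down")
gripper_to(0.0);show("closed")
for d in (.3,.6,.8,.9,1.,1.05,1.1,1.15,1.2,1.25,1.3,1.35):
    goto(p+[0,0,.089],R(th-d));s=show(d)
    if abs(s["moment"][2])>.5: break
E
```

```text
[ 0.54906352 -0.20364524  0.104     ] [ 0.59439713 -0.20415262  0.104     ] [ 0.57173032 -0.20389893  0.104     ] -0.6412361100797793
False
down t15.25 p [ 0.5742 -0.2032  0.0897] F [-0.3  0.  -0. ] M [ 0.03  0.   -0.01] w0.0915 gf0.0 q6 -1.990
closed t16.46 p [ 0.5737 -0.2025  0.089 ] F [-0.3  2.5  1.3] M [ 0.46 -0.    0.01] w0.0096 gf30.0 q6 -1.990
0.3 t16.85 p [ 0.5737 -0.2024  0.089 ] F [-0.2  3.6  1.1] M [ 0.71 -0.03  0.07] w0.0103 gf30.0 q6 -1.693
0.6 t17.24 p [ 0.5737 -0.2023  0.089 ] F [0.3 5.2 1.1] M [ 0.91 -0.1   0.09] w0.0101 gf30.0 q6 -1.395
0.8 t17.55 p [ 0.5738 -0.2022  0.089 ] F [0.  5.4 0.3] M [ 0.97 -0.14  0.11] w0.0101 gf30.0 q6 -1.195
0.9 t17.80 p [ 0.5738 -0.2022  0.089 ] F [0.5 5.7 0.9] M [ 0.96 -0.05  0.06] w0.0096 gf30.0 q6 -1.095
1.0 t18.05 p [ 0.5738 -0.2022  0.089 ] F [1.6 5.8 0.9] M [ 0.96 -0.18  0.14] w0.0102 gf30.0 q6 -0.995
1.05 t18.30 p [ 0.5739 -0.2022  0.089 ] F [1.1 5.4 0.3] M [ 1.   -0.17  0.16] w0.0100 gf30.0 q6 -0.945
1.1 t18.55 p [ 0.5739 -0.2022  0.089 ] F [1.6 5.3 1.5] M [ 1.01 -0.13  0.15] w0.0099 gf30.0 q6 -0.895
1.15 t18.80 p [ 0.5739 -0.2022  0.089 ] F [0.7 5.2 0.7] M [ 1.   -0.21  0.11] w0.0097 gf30.0 q6 -0.845
1.2 t19.05 p [ 0.5739 -0.2022  0.089 ] F [1.4 6.  0.9] M [ 1.02 -0.16  0.16] w0.0102 gf30.0 q6 -0.795
1.25 t19.30 p [ 0.5739 -0.2021  0.089 ] F [1.2 6.7 0.1] M [ 1.   -0.25  0.11] w0.0101 gf30.0 q6 -0.745
1.3 t19.55 p [ 0.5739 -0.2021  0.089 ] F [1.3 6.4 1.3] M [ 0.99 -0.13  0.14] w0.0097 gf30.0 q6 -0.695
1.35 t19.80 p [ 0.574  -0.2023  0.089 ] F [2.4 6.4 1.6] M [ 0.99 -0.2   0.87] w0.0107 gf30.0 q6 -0.647
```

The moment jumped to 0.87 N m, so the key is at the stop. I'll release it, back away and look.

```bash
python3 - <<'E'
from h import *
gripper_to(.091);dwell(.2);show("open")
p=np.array(read_state()["eef_pos"]);p[2]=.2
servo_line(p,velocity=.1)
c=camera("side");cv2.imwrite("pics/s3.png",cv2.resize(c["frame"][180:340,390:550],(600,600),interpolation=cv2.INTER_CUBIC));show("up")
E
```

```text
open t21.27 p [ 0.5737 -0.203   0.089 ] F [ 0.1 -0.9 -0. ] M [-0.07 -0.01 -0.02] w0.0908 gf0.0 q6 -0.640
up t22.57 p [ 0.5733 -0.2029  0.1991] F [-0.9 -0.7 -0.7] M [-0.07  0.04  0.02] w0.0908 gf0.0 q6 -0.640
```

View pics/s3.png

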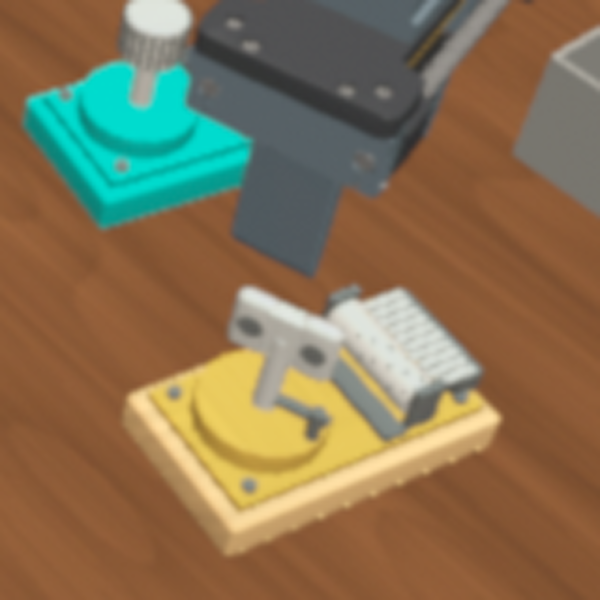

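The pointer, with its tip at crop (322,412), now lies against the stop post at (315,425). The key stands free and the hand is clear.

```bash
python3 -c "
from workcell import *
print(finish_job())"
```

```text
the job is handed in; nothing more can be done
None
```

The butterfly key is wound to its stop in two partial turns (about 1.1 and 1.35 rad) with a full release between them. The last picture shows the pointer at the post and the hand clear. I never went near the round knob, and the job is handed in; no verdict came back.

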